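# Snap a grease coupler onto a leaning nipple and hold it

### The arm

A 7-joint arm with a two-finger parallel gripper is mounted at the origin on a cart in front of the work surface, level with it; the furniture and walls round the work are solid. World frame = base frame: x ahead of the robot, y to its left, z up, the work surface at z = 0. Lengths are in m, angles in degrees, forces in N, time in s.
With the tool pointing down it reaches from about 0.425 to 0.95 m from the base axis. Payload 4.7 kg.
Tool frame: the origin (TCP) lies between the finger pads; the fingertips stand 8 mm ahead of it and the grasp point (between the pads) lies 11 mm behind it; z points along the fingers, y is the line along which they close (so a half turn about z gives the same grasp; the last joint's range is limited). The gripper opens to 85 mm and grips with 20 to 120 N. Pads are 22 mm wide; open, the fingers measure 114 mm over their backs; the gripper's body (76 mm by 85 mm) begins 54 mm behind the grasp point. The pads swing forward as they close: fully open they stand 13 mm farther back than shut.
Start: joints at [67.042, 26.849, -2.785, 87.806, 1.381, 65.374, -4.715], TCP at [0.245, -0.629, 0.239] pointing down, gripper open.
Joint ranges: [-148.3, 148.3], [-19.14, 114.17], [-79.39, 73.82], [5.75, 140.21], [-59.74, 239.74], [12.07, 113.84], [-152.46, 152.46]. Speed limits (degrees/s): [147.25, 147.25, 180, 180, 180, 180, 180].

### API

Orientations are given as [roll, pitch, yaw] about the fixed x, y, z axes, in that order (R = Rz(yaw) Ry(pitch) Rx(roll)).
In Python, from bench import * gives the robot as it stands.
- The arm moves only by the shell command python3 -m handwheel 'ROWS' [FORCE]. ROWS is JSON, a list that holds one entry, the list of rows, each a list of 7 numbers: the turn, a rotation vector about the tool's x, y, z in degrees, then the shift along the tool's x, y, z in m, then the finger opening in m, from 0 to 0.0854. A call has 1 to 20 rows; each row shifts and turns the commanded pose from where the row before left it, along the tool's axes as they then stand; what a row does not reach is not made up. A row lasts 1/8 s, in which the tool goes at most 62.5 mm and 10.7 degrees, less where a joint would pass 70% of its speed; a pose out of reach is approached as far as the arm can. A call is refused whole if a number of a shift passes 0.0625 or a number of a turn 10.7, either way. A call with a gripper value outside its range is refused whole. The fingers move at their own pace and stop on an object; FORCE is the grip in N (left out, the last holds). Time passes only in rows, so rows that do not move let the fingers close. It gives the time, the measured TCP pose, the force, the opening and the grip force at its end, in the units of the state.
- get_obs(): the state, without advancing time (a new reading comes with each control period).
- camera(name): name is "side" or "top" or "wrist"; returns a dict with "color" (480x640x3 uint8, red, green, blue), "range_z" (480x640 float32, m along the optical axis (not along the pixel's ray), 0 where there is no reading), "mtx" (3x3 intrinsics, pixels), "rvec" (rotation vector, rad) and "tvec" (3), from world to camera coordinates, as OpenCV has them. Camera axes: x right, y down, z forward; pixel columns grow to the right and rows downward; lengths in m; the calibration is good to about 2 mm. A picture is of the moment at which its call begins.
- close_job(): hands the job in; it is judged then, once.
The state is a dict: "time": time; "joints": joint angles; "dq": joint speeds; "joint_torque": joint torques, N m; "eef_pos": TCP position; "tcp_rot": TCP orientation; "wrist_force": force on the tool from outside, world axes, zero at the start; "torque": the same for the moment, N m; "finger_gap": opening from 0.0 (shut) to 1.0 (fully open); "grip_force": force on a finger pad.
Only numpy, scipy, OpenCV 4.12 (cv2) and the standard library are available. Lean on these libraries where they do the work, as an engineer would, in place of code of your own. Each camera call takes 0.05 s, during which the arm holds its last target. There are 200 camera calls.

### The job

Lift the top coupler (blue band) off the pile of two, leaving the lower coupler on its stand, and press it squarely onto the leaning brass grease nipple of the green bearing block until it snaps and its mouth is fully home on the boss. Finish while still gripping the coupler and holding it fully home against the nipple's spring; do not let go. Leave the parts tin and the glass jar where they stand.

Things in the scene. Friction and masses are not known exactly. Their poses are not given: they have to be found in the camera images.
- top_coupler_mid (a point): Steel grease coupler, blue band, top of the pile: knurled round body 32 mm wide, 46 mm long, then a tail 15 mm wide, 14 mm long (60 mm in all, 0.10 to 0.20 kg). Point on its axis 30 mm from its open mouth; z runs from mouth to tail (up at the start). Bore 29 mm deep: mouth chamfer 24 mm wide narrowing to a 19 mm lip hole, groove 26 mm wide from 5 to 19 mm deep, then 19 mm again.
- lower_coupler_mid (a point): The same coupler with a red band, under the top one, mouth down on the stand's peg; its tail stands loosely (2 mm play all round) inside the top one, whose mouth rests on its shoulder: the top one is free after rising 14 mm. Point on its axis 30 mm above its mouth; z along its axis, up.
- coupler_stand: Fixed round black stand, 72 mm in diameter, 8 mm high, with an aluminium peg 15 mm in diameter; origin at the centre of its underside. The lower coupler's mouth is 8 mm and the top coupler's mouth 54 mm above the surface at the start.
- bearing_block: Fixed green bearing block, foot 76 x 84 x 12 mm, bearing housing to 55 mm high with a steel shaft 16 mm wide along y at 30 mm height, out to 46 mm either side. Origin at the centre of its underside. Its nipple boss leans 22 degrees from vertical towards the block's own -x, which looks roughly to the left as seen from the robot (world +y, turned by up to 30 degrees).
- nipple: Brass nipple fixed on the block's round green boss (29 mm), leaning 22 degrees. Origin: centre of the boss face, where the coupler's mouth sits when home (72 mm high); z outward along the nipple (the coupler's z must agree). 16 mm wide to 22 mm, tapering to 9 mm at 27 mm. Two catch balls stick out 4 mm at 13 mm; the lip pushes them in (about 10 N), they snap into the groove 5 mm before home.
- valve_pin_tip (a point): Rounded tip of the steel valve pin, 6 mm in diameter, that stands 8 mm out of the nipple's end on its axis (35 mm above the boss face when untouched). The floor of the coupler's bore touches it when the mouth is 6 mm from the boss face and then pushes it in.
- valve_pin (a joint): How far the valve pin is pressed in (m): 0 untouched, 0.006 when the coupler is fully home on the boss. Its spring pushes the coupler back with 3 N at first and 12 N fully home; let go, the coupler springs back about 5 mm and hangs on the catch balls.
- tin_mid (a point): Loose grey-beige round parts tin, 34 mm in diameter and 26 mm high, a bystander; point at its centre.
- jar_mid (a point): Loose glass jar with a lid, 41 mm in diameter and 48 mm high, a bystander; point at its centre.

How it is judged:
By the outcome, as a careful person would: the job done as asked, in the order asked, and still so for the second after the job is handed in, while the arm keeps its last pose, push and grip.
It also fails if it takes over 45 s, if anything falls off the work surface, if the arm or the gripper's body presses on something with over 40 N, if the wrist force passes 120 N, or if a joint passes its speed limit or range.

## Working session

There is one attempt and no reset: what is moved stays moved. The work goes in short steps, Python scripts to look and compute and a shell command to move; the robot and the scene stay as the last step left them, time stands still between calls to the robot, and variables do not carry over. Pictures are saved under pics/ and viewed, at most 10 in all, crops included, and the job is handed in when it is done.

```bash
mkdir -p pics; cat > h.py <<'E'
from bench import *
import numpy as np, cv2
from scipy.spatial.transform import Rotation as Ro
def cloud(c):
    K=c["mtx"];R=cv2.Rodrigues(np.array(c["rvec"],float))[0];t=np.array(c["tvec"],float).ravel()
    z=c["range_z"].astype(float);v,u=np.mgrid[:480,:640]
    P=np.stack([(u-K[0][2])/K[0][0]*z,(v-K[1][2])/K[1][1]*z,z],-1)
    return (P-t)@R, z>0     # R^T(P-t)
def save(c,n): cv2.imwrite("pics/"+n,c["color"][:,:,::-1])
E
python3 - <<'E'
from h import *
o=get_obs();print(o)
a=camera("side");b=camera("top")
np.save("side.npy",a,allow_pickle=True);np.save("top.npy",b,allow_pickle=True)
im=np.hstack([a["color"],b["color"]]);
save(a,"s0.png");save(b,"t0.png")
for c in(a,b):
    R=cv2.Rodrigues(np.array(c["rvec"],float))[0];print(-R.T@np.array(c["tvec"]).ravel(),R[2])
E
```

```text
{'time': 0.0, 'joints': array([67.04212613, 26.8977909 , -2.78446951, 87.87359984,  1.37946535,
       65.37312658, -4.71508797]), 'dq': array([-0.02673381,  0.10206329, -0.04768273,  0.00339646,  0.0305016 ,
        0.11680812, -0.02531088]), 'joint_torque': array([-8.24919025e-04, -5.10309005e+01, -4.74413589e-02, -2.37710470e+01,
        1.05508542e-02,  7.50271574e-03,  2.12319924e-05]), 'eef_pos': array([ 0.2450329 , -0.62835523,  0.2382566 ]), 'tcp_rot': array([-1.79889005e+02,  2.68683265e-03,  2.13037778e+01]), 'wrist_force': array([0.31832197, 0.29548435, 0.96776974]), 'torque': array([0.00750156, 0.00091794, 0.00905197]), 'grip_force': 0.0, 'finger_gap': 0.9994396447906383}
[ 0.62966687 -0.62629245  0.59698002] [-0.08073844  0.81298446 -0.57666071]
[0.3849931  0.04812571 0.92928516] [ 0.23800442 -0.01481636 -0.97115105]
```

View pics/s0.png

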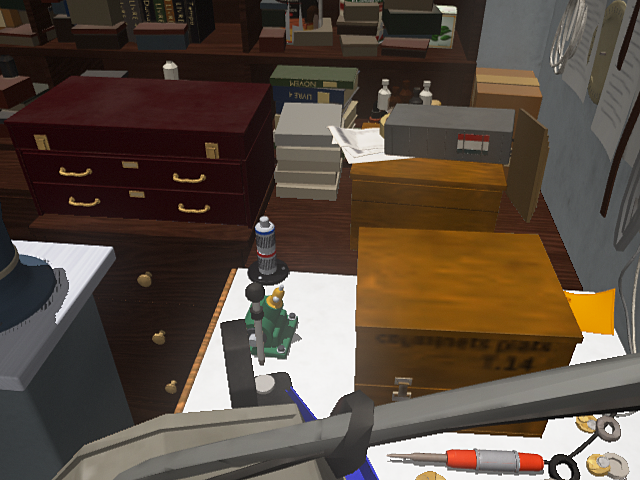

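View pics/t0.png

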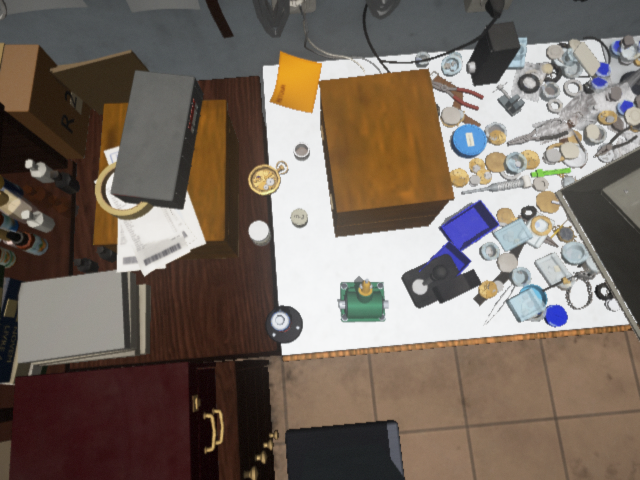

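Side view: pile at about (266,250), its stand at (268,272), the block at (275,320) and the nipple at (278,297). A black rod and ball stand partly in front of the block. Top view: pile at (283,322), block at (363,302), round items at (300,217), (302,150) and (259,233), and a tall black object at about (435,285).

```bash
python3 - <<'E'
from h import *
a=np.load("side.npy",allow_pickle=True).item();b=np.load("top.npy",allow_pickle=True).item()
P,m=cloud(b)
for n,(u,v) in dict(tail=(281,320),blk=(363,305),nip=(366,287),shL=(342,305),shR=(384,303),r1=(300,217),r2=(302,150),r3=(259,233),ball=(418,287),blk2=(440,270),blk3=(460,290),box=(390,150),boxn=(400,228),edge=(400,345),casen=(150,365)).items(): print(n,P[v,u].round(3))
Q,mq=cloud(a)
print("side")
for n,(u,v) in dict(tail=(265,220),body=(266,245),nip=(279,293),ball=(254,292),rod=(259,330),tin=(264,384),blackL=(235,350),base=(280,385),box=(450,270)).items(): print(n,Q[v,u].round(3))
def col(c,P,lab):
    h=cv2.cvtColor(c["color"],cv2.COLOR_RGB2HSV);ok=(P[...,2]>0.005)&(P[...,2]<.2)&(P[...,0]<.75)&(P[...,0]>.3)&(abs(P[...,1])<.4)
    for n,lo,hi in(("green",(60,80,30),(90,255,255)),("brass",(15,110,110),(30,255,255)),("blue",(100,120,60),(130,255,255))):
        k=(cv2.inRange(h,lo,hi)>0)&ok
        nn,L,st,ce=cv2.connectedComponentsWithStats(k.astype(np.uint8))
        for i in range(1,nn):
            if st[i,4]>25:
                q=P[L==i];print(lab,n,st[i],q.mean(0).round(3),q.min(0).round(3),q.max(0).round(3))
col(b,P,"top");col(a,Q,"side")
E
```

```text
tail [0.451 0.107 0.115]
blk [ 0.47  -0.038  0.056]
nip [ 0.496 -0.043  0.096]
shL [ 0.475 -0.001  0.039]
shR [ 0.472 -0.079  0.038]
r1 [0.654 0.063 0.025]
r2 [0.804 0.048 0.005]
r3 [0.624 0.143 0.045]
ball [ 0.497 -0.149  0.022]
blk2 [ 0.5   -0.15   0.193]
blk3 [ 0.471 -0.191  0.144]
box [ 0.711 -0.099  0.182]
boxn [ 0.618 -0.132  0.012]
edge [ 0.394 -0.106 -0.003]
casen [0.395 0.296 0.205]
side
tail [0.455 0.104 0.115]
body [0.456 0.093 0.073]
nip [ 0.504 -0.049  0.094]
ball [ 0.499 -0.16   0.19 ]
rod [ 0.499 -0.154  0.124]
tin [ 0.499 -0.152  0.023]
blackL [ 0.483 -0.205  0.141]
base [ 0.52  -0.149  0.02 ]
box [ 0.728 -0.082  0.181]
top green [374 288   9   8  27] [ 0.497 -0.074  0.024] [ 0.488 -0.082  0.009] [ 0.502 -0.064  0.046]
top green [348 295  34  26 652] [ 0.464 -0.042  0.047] [ 0.443 -0.073  0.009] [ 0.488 -0.011  0.061]
top brass [ 327  125  140   87 8880] [ 0.681 -0.095  0.179] [ 0.611 -0.282  0.005] [0.75  0.005 0.186]
top brass [ 187  147   38   94 2768] [0.674 0.211 0.165] [0.586 0.181 0.16 ] [0.75  0.247 0.17 ]
top brass [ 98 157  11  21 114] [0.734 0.389 0.167] [0
[... 2395 characters left out ...]
ss [  356   227   123   105 11253] [ 0.682 -0.104  0.182] [ 0.611 -0.195  0.059] [0.75  0.189 0.185]
side brass [266 288  17  21 174] [ 0.496 -0.048  0.083] [ 0.483 -0.056  0.068] [ 0.508 -0.032  0.1  ]
side brass [355 384  25   2  28] [ 0.634 -0.189  0.082] [ 0.62  -0.19   0.081] [ 0.649 -0.187  0.085]
side brass [417 471  29   9 164] [ 0.714 -0.253  0.008] [ 0.699 -0.259  0.005] [ 0.732 -0.246  0.011]
side blue [255 228  20   7  49] [0.454 0.099 0.095] [0.437 0.093 0.092] [0.466 0.115 0.098]
side blue [290 386  27  35 142] [ 0.558 -0.192  0.034] [ 0.534 -0.212  0.011] [ 0.576 -0.148  0.043]
side blue [360 456  19  24 206] [ 0.641 -0.267  0.029] [ 0.633 -0.285  0.005] [ 0.653 -0.251  0.047]
```

```bash
python3 -m handwheel '[[[0,0,0,0.0,0.0,-0.06,0.085],[0,0,0,0.033,-0.043,-0.02,0.085],[0,0,0,0.035,-0.045,0,0.085],[0,0,0,0.035,-0.045,0,0.085],[0,0,0,0.035,-0.045,0,0.085],[0,0,0,0.035,-0.045,0,0.085],[0,0,0,0.035,-0.045,0,0.085],[0,0,0,0.035,-0.045,0,0.085],[0,0,0,0.035,-0.045,0,0.085],[0,0,0,0.035,-0.045,0,0.085],[0,0,0,0.035,-0.045,0,0.085],[0,0,0,0.035,-0.045,0,0.085],[0,0,0,0.035,-0.045,0,0.085],[0,0,0,0,0,0,0.085]]]' 60
python3 - <<'E'
from h import *
o=get_obs();print(o["joints"].round(1),o["eef_pos"],o["tcp_rot"])
c=camera("wrist");np.save("w1.npy",c,allow_pickle=True);save(c,"w1.png")
R=cv2.Rodrigues(np.array(c["rvec"],float))[0];print(-R.T@np.array(c["tvec"]).ravel(),R[2])
E
```

```text
time: 1.85
eef_pos: [0.4394, 0.0288, 0.3194]
tcp_rot: [-179.9, -0.0, 21.8]
wrist_force: [-0.1, -0.1, 0.1]
finger_gap: 0.995
grip_force: 0.0
[ 26.3   2.6 -36.1 109.8   1.5  68.1 -78.6] [0.43942558 0.02879699 0.31936413] [-1.79920882e+02 -4.83545136e-02  2.18310483e+01]
[0.513754   0.05724079 0.45434225] [-0.28458643 -0.11223578 -0.95205761]
```

View pics/w1.png

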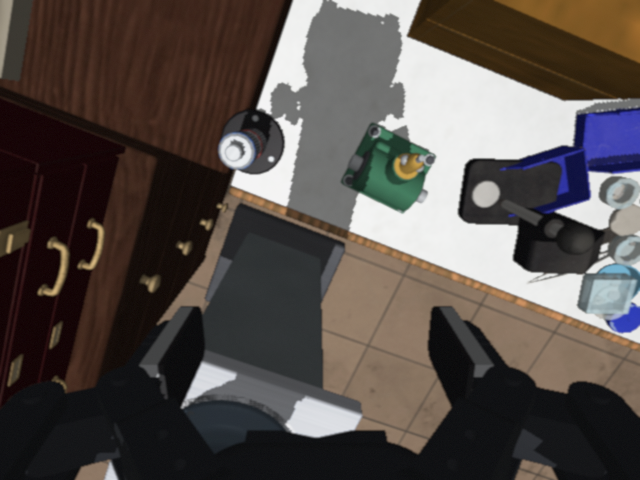

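Wrist view: blue-band pile top at (236,150), block at (392,168), nipple at (407,165). Black bench lamp or mic at (485,195) to (575,240). I'll crop in on the block and measure the brass.

```bash
python3 - <<'E'
from h import *
c=np.load("w1.npy",allow_pickle=True).item();P,m=cloud(c)
cr=c["color"][110:230,320:450];cl=c["color"][90:210,180:310]
cv2.imwrite("pics/w1c.png",cv2.resize(np.hstack([cr,cl])[:,:,::-1],(780,360),interpolation=cv2.INTER_CUBIC))
h=cv2.cvtColor(c["color"],cv2.COLOR_RGB2HSV)
k=(cv2.inRange(h,(12,90,90),(32,255,255))>0);k[:110]=0;k[230:]=0;k[:,:340]=0;k[:,450:]=0
q=P[k];print(len(q))
for z in np.arange(.06,.12,.005):
    s=q[(q[:,2]>=z)&(q[:,2]<z+.005)]
    if len(s)>3:print(round(z,3),len(s),s.mean(0).round(4),s.min(0).round(3),s.max(0).round(3))
W=P[110:230,320:450].reshape(-1,3);C=c["color"][110:230,320:450].reshape(-1,3)
s=(W[:,2]>.1);print("high",W[s].round(3)[:30],C[s][:30].tolist())
s=(W[:,2]>.03)&(W[:,2]<.045);
f=(W[:,2]>.008)&(W[:,2]<.016);print("foot",cv2.minAreaRect((W[f][:,:2]*1000).astype(np.float32)),f.sum())
g=(W[:,2]>.045)&(W[:,2]<.062);print("hous",cv2.minAreaRect((W[g][:,:2]*1000).astype(np.float32)),W[g].mean(0))
T=P[90:210,180:310].reshape(-1,3)
for z0,z1 in((.09,.104),(.11,.12),(.006,.01)):
    s=T[(T[:,2]>z0)&(T[:,2]<z1)];print(z0,len(s),s.mean(0),s.min(0),s.max(0),cv2.minEnclosingCircle((s[:,:2]*1000).astype(np.float32)))
E
```

```text
453
0.065 4 [ 0.5042 -0.0354  0.0693] [ 0.502 -0.041  0.068] [ 0.507 -0.033  0.07 ]
0.07 92 [ 0.4951 -0.0395  0.0733] [ 0.488 -0.056  0.07 ] [ 0.504 -0.03   0.075]
0.075 116 [ 0.49   -0.0419  0.0764] [ 0.486 -0.053  0.075] [ 0.498 -0.031  0.079]
0.08 31 [ 0.4943 -0.0404  0.0825] [ 0.492 -0.05   0.08 ] [ 0.499 -0.033  0.085]
0.085 32 [ 0.4965 -0.0398  0.0874] [ 0.494 -0.047  0.085] [ 0.502 -0.031  0.089]
0.09 57 [ 0.502  -0.0409  0.0934] [ 0.496 -0.051  0.09 ] [ 0.511 -0.036  0.095]
0.095 119 [ 0.5037 -0.042   0.097 ] [ 0.498 -0.049  0.095] [ 0.511 -0.036  0.1  ]
high [[ 0.514  0.057  0.454]
 [ 0.514  0.057  0.454]
 [ 0.514  0.057  0.454]
 [ 0.514  0.057  0.454]
 [ 0.514  0.057  0.454]
 [ 0.514  0.057  0.454]
 [ 0.514  0.057  0.454]
 [ 0.514  0.057  0.454]
 [ 0.514  0.057  0.454]
 [ 0.514  0.057  0.454]
 [ 0.514  0.057  0.454]
 [ 0.514  0.057  0.454]
 [ 0.514  0.057  0.454]
 [ 0.514  0.057  0.454]
 [ 0.514  0.057  0.454]
 [ 0.514  0.057  0.454]
 [ 0.514  0.057  0.454]
 [ 0.514  0.057  0.454]
 [ 0.514  0.057  0.454]
 [ 0.514  0.057  0.454]
 [ 0.514  0.057  0.454]
 [ 0.514  0.057  0.454
[... 766 characters left out ...]
95703125), 85.69876098632812) 1236
hous ((475.23638916015625, -40.86661148071289), (69.64404296875, 41.44459533691406), 84.27295684814453) [ 0.4735777  -0.03806701  0.05237263]
0.09 787 [0.45531907 0.10969187 0.09957208] [0.43728305 0.09491876 0.09124188] [0.46969188 0.12698398 0.1033873 ] ((453.50921630859375, 111.012451171875), 16.35474967956543)
0.11 251 [0.45398202 0.11072655 0.11399628] [0.44619268 0.10361411 0.11005151] [0.46112367 0.11823942 0.11614359] ((453.6241149902344, 110.9371337890625), 7.547192096710205)
0.006 1829 [0.46074343 0.10594367 0.00823392] [0.41837179 0.0757953  0.00602177] [0.48885479 0.1464695  0.00997452] ((453.589111328125, 111.06489562988281), 35.74557876586914)
```

View pics/w1c.png

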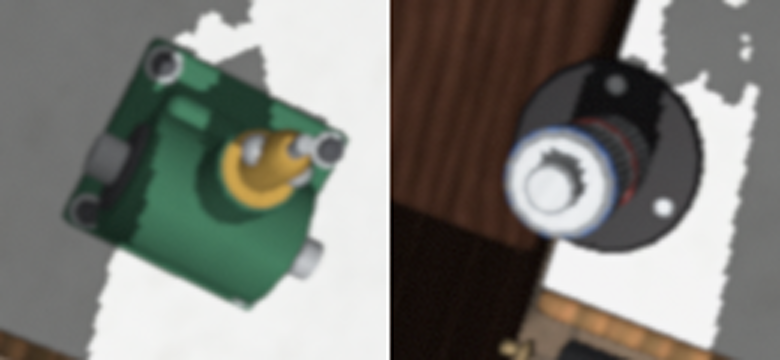

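The pile axis is at about (0.4536, 0.111). The nipple leans towards world +x at about yaw -5°, since the foot's long side lies at 85°. The pin tip is at about (0.511, -0.0425, 0.105), so the boss face is at about (0.498, -0.0415, 0.072). I'll yaw to 85° so the camera stays clear of the box, then go above the pile.

```bash
python3 -m handwheel '[[[0,0,-10.5,0,0,0,0.085],[0,0,-10.5,0,0,0,0.085],[0,0,-10.5,0,0,0,0.085],[0,0,-10.5,0,0,0,0.085],[0,0,-10.5,0,0,0,0.085],[0,0,-10.5,0,0,0,0.085],[0,0,0,0.0277,0.0023,0.035,0.085],[0,0,0,0.0277,0.0023,0.035,0.085],[0,0,0,0.0277,0.0023,0.035,0.085],[0,0,0,0,0,0,0.085]]]'
python3 - <<'E'
from h import *
o=get_obs();print(o["joints"].round(1),o["eef_pos"],o["tcp_rot"])
c=camera("wrist");np.save("w2.npy",c,allow_pickle=True);save(c,"w2.png")
P,m=cloud(c);T=P.reshape(-1,3);T=T[m.ravel()]
T=T[(abs(T[:,0]-.4536)<.05)&(abs(T[:,1]-.111)<.05)]
for z0,z1 in((.096,.104),(.110,.12),(.006,.01)):
    s=T[(T[:,2]>z0)&(T[:,2]<z1)];print(z0,len(s),s.mean(0),s.min(0),s.max(0))
    if len(s): print(cv2.minEnclosingCircle((s[:,:2]*1000).astype(np.float32)))
E
```

```text
time: 3.15
eef_pos: [0.4526, 0.1057, 0.2119]
tcp_rot: [-179.7, 0.1, 84.4]
wrist_force: [-1.0, -0.8, -0.2]
finger_gap: 0.994
grip_force: 0.0
[ 18.3  13.2 -41.8 115.2  10.5  55.7 -34.3] [0.45261427 0.10570312 0.21188322] [-1.79658352e+02  6.67378635e-02  8.43928042e+01]
0.096 1279 [0.45390687 0.1134836  0.0997123 ] [0.43772319 0.09480295 0.09602176] [0.46949924 0.12721001 0.10391763]
((453.5945739746094, 110.90475463867188), 16.33799171447754)
0.11 441 [0.45363371 0.11157377 0.11392629] [0.44637932 0.10325515 0.11016155] [0.46091565 0.11864138 0.11627208]
((453.73651123046875, 110.94985961914062), 7.7058796882629395)
0.006 2860 [0.45459161 0.12095124 0.00818803] [0.41781405 0.08228679 0.00601693] [0.48884592 0.14660967 0.00999792]
((453.3194885253906, 111.14764404296875), 35.819374084472656)
```

View pics/w2.png

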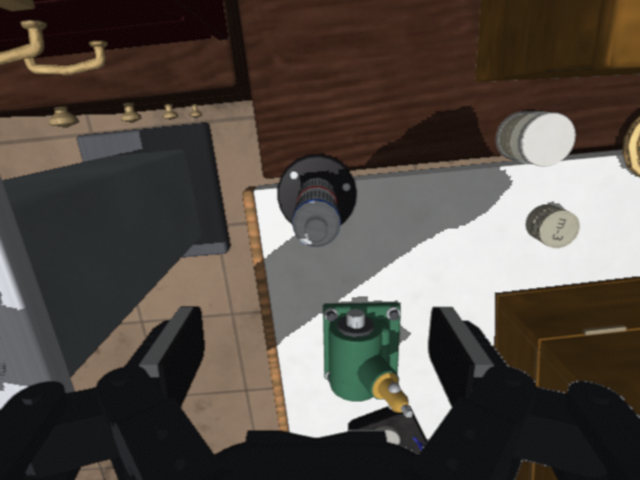

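Pile confirmed at (0.4536, 0.111), shown at (317,215). The block is at (360,350) with its nipple at (395,390). The tin (552,226) and jar (540,138) are well away. Descending partway.

```bash
python3 -m handwheel '[[[0,0,0,0,0,0.04,0.085],[0,0,0,0,0,0.03,0.085],[0,0,0,0,0,0,0.085],[0,0,0,0,0,0,0.085],[0,0,0,0,0,0,0.085]]]'
```

```text
time: 3.82
eef_pos: [0.4556, 0.1061, 0.146]
tcp_rot: [179.8, -0.0, 84.2]
wrist_force: [0.1, -0.7, 0.6]
finger_gap: 0.995
grip_force: 0.0
```

```bash
python3 -m handwheel '[[[0,0,0,0.0048,-0.0025,0.01,0.085],[0,0,0,0,0,0.03,0.085],[0,0,0,0,0,0.033,0.085],[0,0,0,0,0,0,0.085],[0,0,0,0,0,0,0.085]]]'
```

```text
time: 4.45
eef_pos: [0.4528, 0.1119, 0.072]
tcp_rot: [179.9, -0.0, 84.3]
wrist_force: [-0.6, -0.3, -0.9]
finger_gap: 0.995
grip_force: 0.0
```

```bash
python3 -m handwheel '[[[0,0,0,0,0,0,0.04],[0,0,0,0,0,0,0.036],[0,0,0,0,0,0,0.02],[0,0,0,0,0,0,0.02],[0,0,0,0,0,0,0.02],[0,0,0,0,0,0,0.02],[0,0,0,0,0,0,0.02]]]' 80
```

```text
time: 5.32
eef_pos: [0.4526, 0.1113, 0.072]
tcp_rot: [180.0, 0.0, 84.3]
wrist_force: [-1.5, 1.2, 6.6]
finger_gap: 0.356
grip_force: 78.5
```

```bash
python3 -m handwheel '[[[0,0,0,0,0,-0.006,0.02],[0,0,0,0,0,-0.01,0.02],[0,0,0,0,0,-0.01,0.02],[0,0,0,0,0,-0.02,0.02],[0,0,0,0,0,-0.04,0.02],[0,0,0,0,0,-0.04,0.02],[0,0,0,0,0,0,0.02],[0,0,0,0,0,0,0.02]]]'
python3 - <<'E'
from h import *
o=get_obs();print(o["joints"].round(1),o["eef_pos"],o["tcp_rot"])
c=camera("side");np.save("s2.npy",c,allow_pickle=True)
w=camera("wrist");np.save("w3.npy",w,allow_pickle=True)
a=c["color"][130:310,190:350];a=cv2.resize(a,None,fx=2.5,fy=2.5);b=cv2.resize(w["color"][240:480,160:480],(600,450))[:, :400]
cv2.imwrite("pics/m3.png",np.hstack([a,b])[:,:,::-1]);print(a.shape)
# point clouds of held coupler (side camera)
P,m=cloud(c);T=P[m];p=o["eef_pos"]
s=T[(abs(T[:,0]-p[0])<.06)&(abs(T[:,1]-p[1])<.06)&(T[:,2]>.13)&(T[:,2]<.25)]
for z in np.arange(.13,.25,.008):
    q=s[(s[:,2]>=z)&(s[:,2]<z+.008)]
    if len(q): print(z.round(3),len(q),q.min(0).round(3),q.max(0).round(3))
s=T[(abs(T[:,0]-.4536)<.03)&(abs(T[:,1]-.111)<.03)&(T[:,2]>.03)&(T[:,2]<.12)];print(s.max(0),s.mean(0))
E
```

```text
time: 6.32
eef_pos: [0.4518, 0.1108, 0.1969]
tcp_rot: [-180.0, 0.0, 84.3]
wrist_force: [-0.1, 0.6, -1.4]
finger_gap: 0.355
grip_force: 79.3
[ 17.8  14.4 -42.3 116.3  12.   53.7 -36.5] [0.45175904 0.1108047  0.19694124] [-1.79965230e+02  4.65801108e-02  8.42899684e+01]
(450, 400, 3)
0.178 67 [0.434 0.092 0.179] [0.466 0.109 0.186]
0.186 104 [0.428 0.092 0.186] [0.472 0.106 0.194]
0.194 161 [0.422 0.092 0.194] [0.479 0.113 0.202]
0.202 171 [0.42  0.092 0.202] [0.479 0.112 0.21 ]
0.21 189 [0.421 0.093 0.21 ] [0.48  0.116 0.218]
0.218 263 [0.42  0.093 0.218] [0.48  0.122 0.226]
0.226 149 [0.411 0.093 0.226] [0.485 0.123 0.234]
0.234 274 [0.402 0.092 0.234] [0.498 0.125 0.242]
0.242 306 [0.398 0.091 0.242] [0.502 0.125 0.25 ]
[0.46736508 0.12296581 0.07077279] [0.45286653 0.10249874 0.04953076]
```

View pics/m3.png

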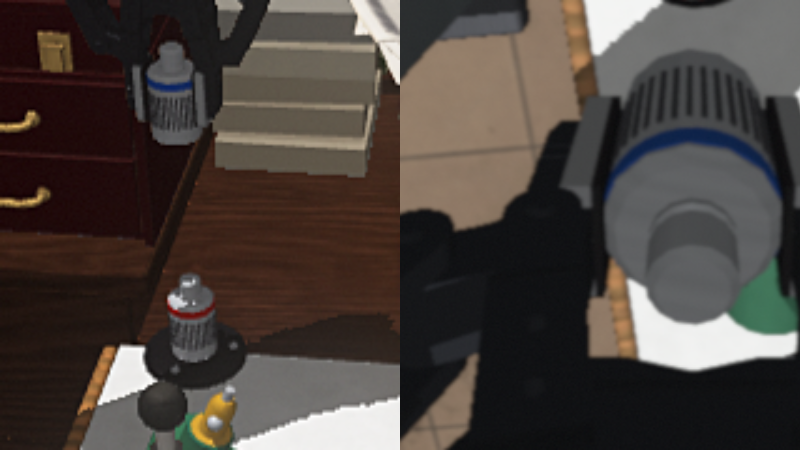

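The top coupler is held upright with its mouth 18 mm ahead of the TCP. The lower one is still on its stand, at (190,330) in the crop. Next, move over the nipple, tilt by 22°, and look.

```bash
python3 -m handwheel '[[[0,0,0,-0.0367,0.0216,0,0.02],[0,0,0,-0.0367,0.0216,0,0.02],[0,0,0,-0.0367,0.0216,0,0.02],[0,0,-0.7,-0.0367,0.0216,0,0.02],[7.3,0,0,0,0,0,0.02],[7.3,0,0,0,0,0,0.02],[7.4,0,0,0,0,0,0.02],[0,0,0,0,0,0,0.02],[0,0,0,0,0,0,0.02],[0,0,0,0,0,0,0.02]]]'
cat > rel.py <<'E'
from h import *
import sys
o=get_obs();p=o["eef_pos"];R=Ro.from_euler("xyz",o["tcp_rot"],degrees=True).as_matrix()
n=np.array([.3732,-.0327,.9272]);print("axis err deg",np.degrees(np.arccos(-R[:,2]@n)),"tool z",R[:,2].round(4))
for O in (np.array([.498,-.0415,.072]),):
    print("tool-frame vector TCP->O",(R.T@(O-p)).round(4))
for name in ("side","wrist","top"):
    c=camera(name);np.save(f"{sys.argv[1]}_{name}.npy",c,allow_pickle=True);P,m=cloud(c)
    h=cv2.cvtColor(c["color"],cv2.COLOR_RGB2HSV)
    k=(cv2.inRange(h,(12,90,90),(32,255,255))>0)&m&(np.linalg.norm(P[...,:2]-[.5,-.04],axis=-1)<.03)&(P[...,2]>.065)&(P[...,2]<.11)
    q=(P[k]-p)@R;print(name,"brass",len(q),q.min(0).round(4) if len(q) else "",q.max(0).round(4) if len(q) else "")
    t=(P-p)@R;s=t[m&(abs(t[...,0])<.03)&(abs(t[...,1])<.014)&(t[...,2]>-.035)&(t[...,2]<.02)]
    for z in (-.03,-.02,-.01,0,.01):
        u=s[(s[:,2]>z)&(s[:,2]<z+.01)]
        if len(u)>3: print("  body z",z,len(u),u.min(0).round(4),u.max(0).round(4))
    if name=="side": cv2.imwrite(f"pics/{sys.argv[1]}.png",cv2.resize(c["color"][190:350,180:380],(800,600),interpolation=cv2.INTER_CUBIC)[:,:,::-1])
E
python3 rel.py a1
```

```text
time: 7.68
eef_pos: [0.523, -0.0433, 0.1976]
tcp_rot: [-158.1, 0.0, 85.0]
wrist_force: [0.4, 0.3, -1.4]
finger_gap: 0.36
grip_force: 79.6
axis err deg nan tool z [-0.3724  0.0317 -0.9275]
tool-frame vector TCP->O [-0.0003  0.0237  0.1259]
side brass 209 [-0.0154  0.0084  0.097 ] [0.0072 0.0323 0.1289]
  body z -0.03 265 [-0.0179 -0.0139 -0.03  ] [ 0.0089  0.0139 -0.0202]
  body z -0.02 143 [-0.0181 -0.0136 -0.02  ] [-0.0053  0.0139 -0.01  ]
  body z -0.01 133 [-0.0181 -0.014  -0.01  ] [-0.004   0.0139 -0.0001]
  body z 0 126 [-0.0196 -0.0139  0.0001] [-0.0047  0.014   0.0099]
  body z 0.01 98 [-0.0169 -0.0136  0.0101] [-0.0052  0.0135  0.0194]
wrist brass 781 [-0.0131  0.0104  0.0973] [0.0107 0.0351 0.1276]
  body z -0.03 4557 [-0.0142 -0.014  -0.03  ] [ 0.0165  0.014  -0.02  ]
  body z -0.02 1062 [ 0.0041 -0.014  -0.02  ] [ 0.017  0.014 -0.01 ]
  body z -0.01 855 [ 0.0048 -0.014  -0.01  ] [ 0.0164  0.0138 -0.    ]
  body z 0 635 [ 0.0049 -0.014   0.    ] [0.0163 0.0139 0.01  ]
  body z 0.01 356 [ 0.0042 -0.0138  0.01  ] [0.0161 0.014  0.017 ]
top brass 132 [-0.013   0.0084  0.0981] [0.0102 0.025  0.1305]
  body z -0.03 32 [-0.0027 -0.0114 -0.0292] [ 0.015   0.0124 -0.0214]
  body z -0.02 19 [ 0.01   -0.0127 -0.019 ] [ 0.0156  0.0008 -0.0111]
  body z -0.01 18 [ 0.0108 -0.0118 -0.0099] [ 0.0153 -0.0014 -0.0005]
  body z 0 15 [ 0.01   -0.0135  0.0004] [ 0.0146 -0.0033  0.0085]
  body z 0.01 13 [ 0.0094 -0.0126  0.0104] [ 0.0155 -0.0003  0.018 ]rel.py:4: RuntimeWarning: invalid value encountered in arccos
  n=np.array([.3732,-.0327,.9272]);print("axis err deg",np.degrees(np.arccos(-R[:,2]@n)),"tool z",R[:,2].round(4))
```

View pics/a1.png

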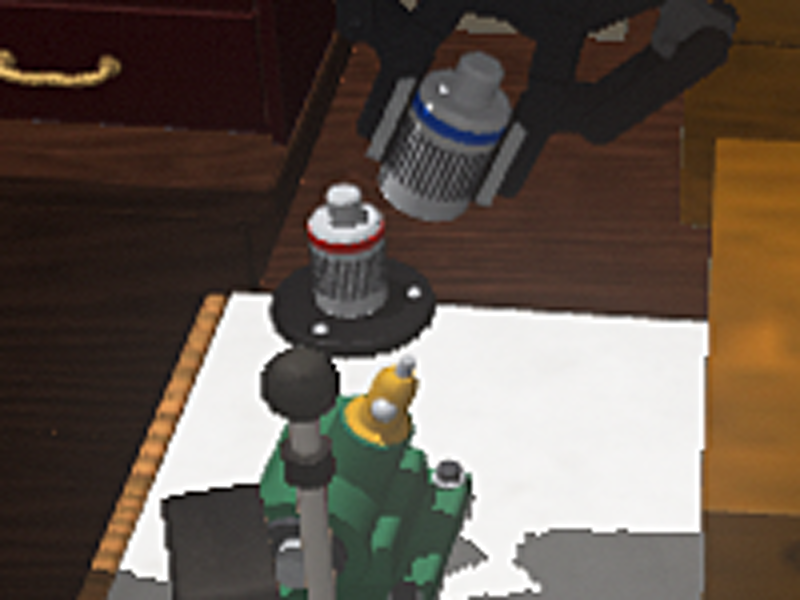

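Side view: the coupler at (440,140) leans parallel to the nipple at (390,400). I'll compare the tail axis with the nipple axis in the tool frame, camera by camera.

```bash
python3 - <<'E'
from h import *
o=get_obs();p=o["eef_pos"];R=Ro.from_euler("xyz",o["tcp_rot"],degrees=True).as_matrix();print(p)
for name in ("side","wrist"):
    c=np.load(f"a1_{name}.npy",allow_pickle=True).item();P,m=cloud(c);t=(P-p)@R;print(name)
    s=t[m&(abs(t[...,0])<.012)&(abs(t[...,1])<.012)&(t[...,2]>-.0405)&(t[...,2]<-.030)]
    print(" tail",len(s),s.min(0).round(4),s.max(0).round(4))
    s=t[m&(abs(t[...,0]+.001)<.014)&(abs(t[...,1]-.022)<.014)]
    for a,b in((.089,.096),(.0985,.103),(.103,.108),(.116,.121),(.121,.124),(.124,.127)):
        u=s[(s[:,2]>a)&(s[:,2]<b)]
        if len(u)>3: print(" nip",a,len(u),u.min(0).round(4),u.max(0).round(4))
E
```

```text
[ 0.52339681 -0.04346336  0.19788576]
side
 tail 89 [-0.0102 -0.009  -0.0404] [ 0.0052  0.0058 -0.03  ]
 nip 0.089 17 [-0.0061  0.0175  0.0913] [0.0005 0.0226 0.096 ]
 nip 0.0985 36 [-0.0095  0.0144  0.0987] [-0.0002  0.0257  0.1028]
 nip 0.103 40 [-0.0106  0.0125  0.1032] [0.0018 0.0278 0.1079]
 nip 0.116 14 [-0.0131  0.0127  0.1161] [-0.0046  0.0274  0.1206]
 nip 0.121 16 [-0.0109  0.0127  0.1211] [-0.0037  0.0274  0.1239]
 nip 0.124 53 [-0.0144  0.0087  0.1241] [0.0074 0.0327 0.127 ]
wrist
 tail 973 [-0.0082 -0.0088 -0.0405] [ 0.0082  0.0119 -0.03  ]
 nip 0.089 86 [-0.0045  0.0195  0.0895] [0.0013 0.0252 0.0959]
 nip 0.0985 247 [-0.0088  0.0152  0.0985] [0.0053 0.0294 0.103 ]
 nip 0.103 124 [-0.0099  0.0147  0.103 ] [0.0079 0.0302 0.108 ]
 nip 0.116 17 [-0.0023  0.0146  0.116 ] [0.0039 0.0288 0.1209]
 nip 0.121 11 [-0.0007  0.0149  0.1212] [0.0046 0.0292 0.1239]
 nip 0.124 544 [-0.0139  0.0088  0.1241] [0.0124 0.036  0.127 ]
```

Alignment is good. The correction in the tool frame is dx ≈ -1.2 mm and dy ≈ +22.5 mm, with 108 mm to go along the axis. Approaching to just short of the pin.

```bash
python3 -m handwheel '[[[0,0,0,-0.0012,0.0225,0,0.02],[0,0,0,0,0,0.03,0.02],[0,0,0,0,0,0.03,0.02],[0,0,0,0,0,0,0.02],[0,0,0,0,0,0,0.02],[0,0,0,0,0,0,0.02]]]' 100
python3 rel.py a2; python3 - <<'E'
from h import *
o=get_obs();p=o["eef_pos"];R=Ro.from_euler("xyz",o["tcp_rot"],degrees=True).as_matrix();print(p)
for name in ("side","wrist"):
    c=np.load(f"a2_{name}.npy",allow_pickle=True).item();P,m=cloud(c);t=(P-p)@R;print(name)
    s=t[m&(abs(t[...,0])<.012)&(abs(t[...,1])<.0105)&(t[...,2]>-.041)&(t[...,2]<-.034)]
    print(" tail",len(s),s.min(0).round(4),s.max(0).round(4))
    s=t[m&(abs(t[...,0])<.016)&(abs(t[...,1])<.016)]
    for a,b in((.022,.03),(.031,.035),(.0375,.042),(.042,.048),(.052,.06),(.063,.068)):
        u=s[(s[:,2]>a)&(s[:,2]<b)]
        if len(u)>3: print(" nip",a,len(u),u.min(0).round(4),u.max(0).round(4))
E
```

```text
time: 8.57
eef_pos: [0.5233, -0.0444, 0.1346]
tcp_rot: [-158.2, -0.0, 85.0]
wrist_force: [0.1, -0.6, -1.5]
finger_gap: 0.351
grip_force: 99.2
axis err deg nan tool z [-0.3703  0.0325 -0.9283]
tool-frame vector TCP->O [ 0.0007 -0.0004  0.0675]
side brass 208 [-0.0138 -0.0157  0.0406] [0.0081 0.0081 0.0713]
  body z -0.03 253 [-0.0174 -0.0139 -0.0296] [ 0.0091  0.014  -0.02  ]
  body z -0.02 116 [-0.0182 -0.0136 -0.02  ] [-0.0053  0.014  -0.0101]
  body z -0.01 118 [-0.0175 -0.0139 -0.0099] [-0.0065  0.0138 -0.0002]
  body z 0 111 [-0.0187 -0.0139  0.    ] [-0.006   0.0139  0.0099]
  body z 0.01 81 [-0.0181 -0.0136  0.01  ] [-0.004   0.0139  0.0194]
wrist brass 863 [-0.0087 -0.0133  0.0415] [0.0118 0.0113 0.0691]
  body z -0.03 4695 [-0.0131 -0.014  -0.03  ] [ 0.0167  0.014  -0.02  ]
  body z -0.02 1050 [ 0.0045 -0.014  -0.02  ] [ 0.0169  0.0139 -0.01  ]
  body z -0.01 877 [ 0.0051 -0.014  -0.01  ] [ 0.0165  0.014  -0.    ]
  body z 0 643 [ 0.0054 -0.014   0.    ] [0.0165 0.0139 0.01  ]
  body z 0.01 385 [ 0.0041 -0.0139  0.01  ] [0.0159 0.014  0.0173]
top brass 127 [-0.0125 -0.0152  0
[... 595 characters left out ...]
0012 0.042 ]
 nip 0.042 55 [-0.0095 -0.0109  0.0421] [0.0043 0.0044 0.048 ]
 nip 0.052 40 [-0.014 -0.011  0.052] [-0.001   0.0041  0.0599]
 nip 0.063 99 [-0.0146 -0.0158  0.0631] [0.0082 0.0107 0.068 ]
wrist
 tail 682 [-0.0053 -0.006  -0.041 ] [ 0.0081  0.0087 -0.034 ]
 nip 0.0375 15 [ 0.0032 -0.0062  0.0407] [0.0057 0.0026 0.042 ]
 nip 0.042 196 [ 0.0015 -0.008   0.042 ] [0.0083 0.0062 0.048 ]
 nip 0.052 99 [-0.0006 -0.0085  0.0521] [0.0113 0.007  0.0599]
 nip 0.063 931 [-0.0096 -0.015   0.0633] [0.0136 0.0133 0.068 ]rel.py:4: RuntimeWarning: invalid value encountered in arccos
  n=np.array([.3732,-.0327,.9272]);print("axis err deg",np.degrees(np.arccos(-R[:,2]@n)),"tool z",R[:,2].round(4))
```

View pics/a2.png

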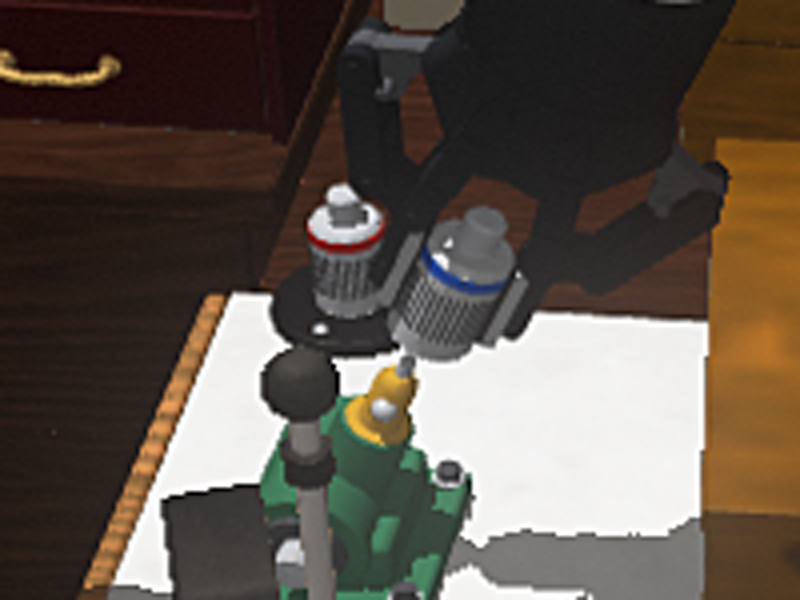

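Side view: the mouth centre is at about (432,345) and the pin tip at (407,357). The tip looks left of the coupler axis by more than the cloud says, so I'll check by projection.

```bash
python3 - <<'E'
from h import *
o=get_obs();p=o["eef_pos"];R=Ro.from_euler("xyz",o["tcp_rot"],degrees=True).as_matrix();print(p)
c=np.load("a2_side.npy",allow_pickle=True).item();P,m=cloud(c);t=(P-p)@R
for q in ((0,0,.018),(0,0,-.042),(0,0,.0325),(0,0,.0675),(0,-.0034,.0325),(0,-.0034,.0675)):
    u=cv2.projectPoints((R@np.array(q)+p)[None],np.array(c["rvec"],float),np.array(c["tvec"],float),np.array(c["mtx"]),None)[0].ravel()
    print(q,((u-[180,190])*[4,3.75]).round(1))
for (X,Y) in((487,217),(470,262),(432,300),(395,320),(470,340),(432,350),(407,357),(405,364),(390,380),(378,435),(346,408),(408,437),(430,356)):
    v,u=int(190+Y/3.75),int(180+X/4);print((X,Y),t[v,u].round(4),c["color"][v,u])
E
```

```text
[ 0.5226959  -0.04444977  0.13397383]
(0, 0, 0.018) [429.8 333. ]
(0, 0, -0.042) [489.1 218.3]
(0, 0, 0.0325) [416.3 359.2]
(0, 0, 0.0675) [384.9 419.9]
(0, -0.0034, 0.0325) [407.4 355.5]
(0, -0.0034, 0.0675) [376.2 416.4]
(487, 217) [ 0.0011 -0.0022 -0.0421] [93 94 94]
(470, 262) [-0.0062 -0.0004 -0.0266] [99 99 99]
(432, 300) [-0.0154 -0.0052 -0.0104] [93 92 93]
(395, 320) [-0.0079 -0.0143  0.0117] [97 97 97]
(470, 340) [-0.0085  0.0121  0.0054] [65 64 65]
(432, 350) [-0.0157  0.0024  0.0106] [106 107 107]
(407, 357) [-0.0023 -0.0045  0.0314] [85 85 86]
(405, 364) [-0.0017 -0.0032  0.0354] [102 102 104]
(390, 380) [-0.0065 -0.006   0.041 ] [223 174  63]
(378, 435) [-0.01   -0.0008  0.0668] [255 200  68]
(346, 408) [-0.0011 -0.0158  0.0674] [122 138  82]
(408, 437) [-0.0021  0.01    0.0682] [44 61 49]
(430, 356) [-0.016   0.0018  0.0128] [103 103 103]
```

The projection settles it: the true mouth centre is at (430,333), and the offset is about -2.2 mm in tool y. I'll correct that and advance over the pin.

```bash
python3 -m handwheel '[[[0,0,0,0,-0.0022,0,0.02],[0,0,0,0,0,0,0.02],[0,0,0,0,0,0.008,0.02],[0,0,0,0,0,0.008,0.02],[0,0,0,0,0,0.006,0.02],[0,0,0,0,0,0.0,0.02],[0,0,0,0,0,0,0.02]]]' 100
```

```text
time: 9.6
eef_pos: [0.512, -0.0435, 0.1137]
tcp_rot: [-158.0, -0.0, 85.0]
wrist_force: [-0.3, 0.2, -1.4]
finger_gap: 0.355
grip_force: 99.2
```

```bash
python3 -m handwheel '[[[0,0,0,0,0,0.004,0.02],[0,0,0,0,0,0.004,0.02],[0,0,0,0,0,0.0,0.02],[0,0,0,0,0,0,0.02]]]'
python3 -m handwheel '[[[0,0,0,0,0,0.002,0.02],[0,0,0,0,0,0.002,0.02],[0,0,0,0,0,0,0.02]]]'
```

```text
time: 10.1
eef_pos: [0.5089, -0.0433, 0.1063]
tcp_rot: [-158.0, 0.0, 85.0]
wrist_force: [-0.1, -0.2, -1.6]
finger_gap: 0.35
grip_force: 99.2
time: 10.48
eef_pos: [0.5076, -0.0435, 0.1026]
tcp_rot: [-158.0, 0.0, 85.0]
wrist_force: [1.6, -1.4, -0.6]
finger_gap: 0.355
grip_force: 99.3
```

```bash
python3 -m handwheel '[[[0,0,0,0,0,0.002,0.02],[0,0,0,0,0,0.002,0.02],[0,0,0,0,0,0,0.02]]]'
python3 -m handwheel '[[[0,0,0,0,0,0.002,0.02],[0,0,0,0,0,0.002,0.02],[0,0,0,0,0,0,0.02]]]'
```

```text
time: 10.85
eef_pos: [0.5063, -0.0432, 0.0987]
tcp_rot: [-158.1, 0.0, 85.0]
wrist_force: [2.5, -0.6, -1.4]
finger_gap: 0.351
grip_force: 99.4
time: 11.22
eef_pos: [0.5036, -0.043, 0.0943]
tcp_rot: [-157.9, 0.0, 85.0]
wrist_force: [1.5, 0.2, -5.7]
finger_gap: 0.35
grip_force: 99.2
```

```bash
python3 -m handwheel '[[[0,0,0,0,0,0.001,0.02],[0,0,0,0,0,0.002,0.02],[0,0,0,0,0,0,0.02]]]'
python3 -m handwheel '[[[0,0,0,0,0,0.001,0.02],[0,0,0,0,0,0.001,0.02],[0,0,0,0,0,0,0.02]]]'
python3 -m handwheel '[[[0,0,0,0,0,0.001,0.02],[0,0,0,0,0,0.0,0.02],[0,0,0,0,0,0,0.02]]]'
```

```text
time: 11.6
eef_pos: [0.5034, -0.0427, 0.093]
tcp_rot: [-158.0, 0.0, 85.0]
wrist_force: [0.2, -1.6, 3.4]
finger_gap: 0.356
grip_force: 99.5
time: 11.98
eef_pos: [0.503, -0.0426, 0.0913]
tcp_rot: [-158.1, 0.0, 85.0]
wrist_force: [1.5, -1.2, 7.4]
finger_gap: 0.354
grip_force: 99.8
time: 12.35
eef_pos: [0.5029, -0.0425, 0.0907]
tcp_rot: [-158.1, -0.0, 85.0]
wrist_force: [2.0, -1.5, 8.9]
finger_gap: 0.349
grip_force: 99.9
```

```bash
python3 -m handwheel '[[[0,0,0,0,0,0.001,0.02],[0,0,0,0,0,0.0,0.02],[0,0,0,0,0,0,0.02]]]' 115
python3 -m handwheel '[[[0,0,0,0,0,0.001,0.02],[0,0,0,0,0,0.0,0.02],[0,0,0,0,0,0,0.02]]]'
```

```text
time: 12.72
eef_pos: [0.5028, -0.0425, 0.0899]
tcp_rot: [-158.1, -0.0, 85.0]
wrist_force: [1.0, -1.5, 9.1]
finger_gap: 0.352
grip_force: 112.8
time: 13.1
eef_pos: [0.5025, -0.0424, 0.0892]
tcp_rot: [-158.1, 0.0, 85.0]
wrist_force: [1.3, -1.0, 9.5]
finger_gap: 0.353
grip_force: 112.8
```

```bash
python3 -m handwheel '[[[0,0,0,0,0,0.001,0.02],[0,0,0,0,0,0.0,0.02],[0,0,0,0,0,0,0.02]]]'
python3 -m handwheel '[[[0,0,0,0,0,0.001,0.02],[0,0,0,0,0,0.0,0.02],[0,0,0,0,0,0,0.02]]]'
```

```text
time: 13.48
eef_pos: [0.5026, -0.0424, 0.089]
tcp_rot: [-158.2, 0.0, 85.0]
wrist_force: [1.8, -0.8, 13.4]
finger_gap: 0.347
grip_force: 113.4
time: 13.85
eef_pos: [0.5026, -0.0423, 0.0889]
tcp_rot: [-158.2, 0.0, 85.0]
wrist_force: [4.2, -1.4, 18.7]
finger_gap: 0.351
grip_force: 113.9
```

Position has stopped at z = 0.0889 (predicted home 0.0887) and the force is rising, so the mouth is on the boss. I'll add some margin and check.

```bash
python3 -m handwheel '[[[0,0,0,0,0,0.0015,0.02],[0,0,0,0,0,0.0,0.02],[0,0,0,0,0,0,0.02],[0,0,0,0,0,0,0.02],[0,0,0,0,0,0,0.02]]]'
python3 - <<'E'
from h import *
o=get_obs();p=o["eef_pos"];R=Ro.from_euler("xyz",o["tcp_rot"],degrees=True).as_matrix();print(p,o["tcp_rot"],R.T@(o["wrist_force"]),o["torque"])
a=camera("side");w=camera("wrist")
P,m=cloud(w);t=(P-p)@R;s=t[m&(abs(t[...,0])<.004)&(abs(t[...,1])<.004)&(t[...,2]<-.03)&(t[...,2]>-.06)];print("tail top z",np.median(s[:,2]))
A=cv2.resize(a["color"][230:350,220:340],(400,400),interpolation=cv2.INTER_CUBIC);B=cv2.resize(w["color"][160:480,160:480],(400,400))
cv2.imwrite("pics/f.png",np.hstack([A,B])[:,:,::-1])
E
```

```text
time: 14.48
eef_pos: [0.5026, -0.0423, 0.0887]
tcp_rot: [-158.2, 0.1, 85.0]
wrist_force: [1.9, -2.2, 25.2]
finger_gap: 0.348
grip_force: 114.6
[ 0.50255641 -0.04231292  0.0887365 ] [-1.58241641e+02  5.28180082e-02  8.49866778e+01] [ -2.0386994   -7.41615299 -24.1504803 ] [-0.37541897  1.30814761  0.23666994]
tail top z -0.04271704377406655
```

View pics/f.png

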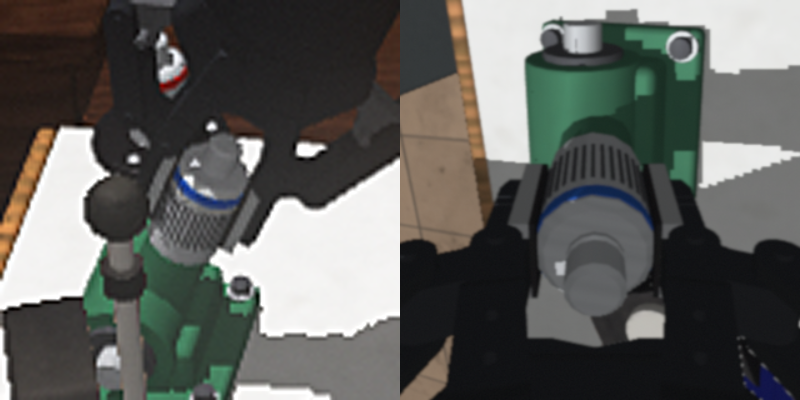

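The mouth sits flush on the boss, at (180,255) in the left crop. The coupler hasn't slipped in the grip, the axial push is 24 N against the 12 N spring, and the lower coupler is still on its stand. Handing in.

```bash
python3 -c "
from bench import *
print(close_job())"
```

```text
the job is handed in; nothing more can be done
None
```

I pressed the blue-band coupler fully home on the leaning nipple and handed the job in at about 14.5 s, still gripping it and pushing with about 24 N; the lower coupler stayed on its stand, and the tin and jar were not approached.

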